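# Find the flush button that releases the hidden spare-key drawer

## Robot

A 6-joint arm with a two-finger parallel gripper is mounted at the origin on the work surface. World frame = base frame: x ahead of the robot, y to its left, z up, the work surface at z = 0. Lengths are in mm, angles in degrees, forces in N, time in s.
With the tool pointing down it reaches from about 300 to 875 mm from the base axis. Payload 4.2 kg.
Tool frame: the origin (TCP) lies on the mounting face of the last link; the fingertips stand 173 mm ahead of it and the grasp point (between the pads) lies 155 mm ahead of it; x points along the fingers, z is the direction in which the jaws open and shut, and the axes are right-handed (so a half turn about x gives the same grasp; the last joint's range is limited). The gripper opens to 85 mm and grips with 20 to 120 N. Pads are 22 mm wide; open, the fingers measure 114 mm over their backs; the gripper's body (76 mm by 85 mm) begins 54 mm behind the grasp point. The pads swing forward as they close: fully open they stand 13 mm farther back than shut.
Start: joints at [-67.895, 18.312, 89.639, -0, 72.044, -1.146], TCP at [226.982, -528.301, 404.738] pointing down, gripper open.
Joint ranges: [-177.97, 177.97], [-48.28, 115.42], [12.27, 149.76], [-77.06, 257.06], [2.81, 150.46], [-146.56, 146.56]. Speed limits (degrees/s): [147.25, 147.25, 180, 180, 180, 180].

## Interface

Orientations are given as a 3x3 rotation matrix whose columns are the frame's x, y, z axes.
In Python, from bench import arm gives the robot as it stands.
- The arm moves only by the tool carry_out, never from a script. Its arguments are lists of equal length, an entry for each row: "offset": the shift along the tool's x, y, z in m, a list of three; "roll": the turn about the tool's x in rad. In form: {"offset": [[dx, dy, dz], ...], "roll": [roll, ...]}. A call has 1 to 12 rows; each row is the pose to reach, as a shift and turn from the pose commanded when the call began, along the tool's axes at that moment; what a row does not reach only later rows make up. A row lasts 1/10 s, in which the tool goes at most 50 mm and 8.59 degrees, less where a joint would pass 70% of its speed; a pose out of reach is approached as far as the arm can. A call with a gripper value outside its range is refused whole. "gripper" is the opening, from -1 (shut) to 1 (fully open), set as the call begins (left out, the last holds). The fingers move at their own pace and stop on an object; the grip force is fixed at half the most. Time passes only in rows, so rows that repeat a pose let the fingers close. It gives the time, the measured TCP pose, the force and the opening at its end, in the units of the state.
- arm.get_obs(): the state, without advancing time (a new reading comes with each control period).
- arm.camera(name): name is "scene" or "top"; returns the picture (420x560x3 uint8, red, green, blue); there is no depth.
- arm.calibration(name): a dict with "intrinsics" (3x3 intrinsics, pixels), "extrinsics" (4x4, takes a point from world to camera coordinates). Camera axes: x right, y down, z forward; pixel columns grow to the right and rows downward; lengths in mm; the calibration is good to about 2 mm. A picture is of the moment at which its call begins. calibration takes no time and is no camera call.
- arm.close_job(): hands the job in, once; it reports no verdict.
Trained networks look in the newest picture that a camera, given by its name, has taken for a name from the list of things; names that differ only in an ending like _2 or _b are one class to them, and where a whole thing is asked for, a point or a joint stands for the part that bears it (a point fixed in the world has none). Each returns a list of dicts, best first, with "confidence" (0 to 1); they miss things now and then, are a little off and sometimes report something else, mostly with a low value. They report only what shows in the picture. A call takes as long as a camera call.
- arm.search_frame(camera, target): "box" ([left, top, right, bottom] as shares, 0 to 1, of the picture: columns of its width, rows of its height, round what is visible of it).
- arm.masks_of(camera, target): "region" (420x560 bool, what is visible of it) and "box" ([left, top, right, bottom] as shares, 0 to 1, of the picture: columns of its width, rows of its height, round what is visible of it).
- arm.tip_of(camera, target): "position" ([column, row] as shares, 0 to 1, of the picture: columns of its width, rows of its height: a listed point, or the origin of a listed thing).
The state is a dict: "time": time; "joint_positions": joint angles; "dq": joint speeds; "effort": joint torques, N m; "ee_pos": TCP position; "tool_rot": TCP orientation; "wrist_force": force on the tool from outside, world axes, zero at the start; "ft_torque": the same for the moment, N m; "grip_width": finger opening in mm.
Only numpy, scipy, OpenCV 4.12 (cv2) and the standard library are available. Lean on these libraries where they do the work, as an engineer would, in place of code of your own. Each camera call takes 0.05 s, during which the arm holds its last target.

## Task

The pale blue-green pegboard panel on the hall shelf hides a spare-key drawer that springs out of its edge when a concealed button is pressed: one of the four identical flush square covers in the row, you cannot see which. Feel across the covers with shut fingertips, pressing each gently, until one gives and the drawer springs out; then let go so the button comes back up, and move clear. Pick nothing up, and leave the things lying around where they are.

Things in the scene. Friction and masses are not known exactly. Their poses are not given: they have to be found in the camera images.
- panel: pale blue-green plastic pegboard panel fixed flat on the shelf, 180 (its x) x 290 (its y) x 34 mm thick, top face level; origin at the centre of its underside, z up, x towards the edge with the hooks, y along the row of covers. Four steel hooks stand 37 mm above its top face along its far edge, 60 to 78 mm from the origin in +x. The spare-key drawer is in its -x edge.
- cover1 (a point): centre of the top face of flush cover 1 of 4 in the row, counted from the panel's +y end. Each cover is a 48 mm square tile, level with the panel's top face (34 mm above the shelf) in a 52 mm square opening, same colour as the panel, outlined by a dark 2 mm gap; row pitch 64 mm. Three covers are rigid; one, unknown and different each time, is the release button: fingertips must press inside its outline, straight down.
- cover2 (a point): centre of the top face of flush cover 2 of 4 in the row, counted from the panel's +y end. Each cover is a 48 mm square tile, level with the panel's top face (34 mm above the shelf) in a 52 mm square opening, same colour as the panel, outlined by a dark 2 mm gap; row pitch 64 mm. Three covers are rigid; one, unknown and different each time, is the release button: fingertips must press inside its outline, straight down.
- cover3 (a point): centre of the top face of flush cover 3 of 4 in the row, counted from the panel's +y end. Each cover is a 48 mm square tile, level with the panel's top face (34 mm above the shelf) in a 52 mm square opening, same colour as the panel, outlined by a dark 2 mm gap; row pitch 64 mm. Three covers are rigid; one, unknown and different each time, is the release button: fingertips must press inside its outline, straight down.
- cover4 (a point): centre of the top face of flush cover 4 of 4 in the row, counted from the panel's +y end. Each cover is a 48 mm square tile, level with the panel's top face (34 mm above the shelf) in a 52 mm square opening, same colour as the panel, outlined by a dark 2 mm gap; row pitch 64 mm. Three covers are rigid; one, unknown and different each time, is the release button: fingertips must press inside its outline, straight down.
- release (a joint): travel of the release button in m: 0 = flush (up), 0.005 = fully down. Sprung: starts to give at about 1 N, releases the drawer at 3.5 mm (about 3.5 N), bottoms at 5 mm (about 4.6 N), and comes back up when let go. It does not tell which cover is the button.
- drawer (a joint): how far the drawer stands out of the panel's -x edge in m: 0 = shut and latched, 0.03 = fully out. A spring drives it fully out by itself within half a second or so once the button has released it; it then stays out. It cannot be pulled out while latched.
- drawer_front (a point): middle of the orange drawer front, 220 mm wide (along panel y), 18 mm high, in the panel's -x edge, 12 mm above the shelf; moves out with the drawer
- key_fob: silver-grey car key fob, 36 x 75 x 11 mm, lying loose on the far half of the panel; leave it alone. On its underside lies its origin, near the middle.
- parking_disc: grey plastic parking disc holder, 150 x 110 x 12 mm, lying flat left of the panel; leave it alone. On its underside lies its origin, near the middle.
- bell: blue ceramic thimble-shaped bell, 52 mm across, 69 mm tall, standing right of the panel; leave it alone. On its underside lies its origin, near the middle.
- shoe_tree: wooden shoe tree, about 260 x 72 x 45 mm, lying on the right; leave it alone. On its underside lies its origin, near the middle.
- brush: dark wooden clothes brush, 160 x 50 x 38 mm, on the left; leave it alone. On its underside lies its origin, near the middle.
- polish_tin: red shoe polish tin, 70 mm across, 30 mm tall, on the left, nearer the robot than the panel; leave it alone. On its underside lies its origin, near the middle.
- glasses_case: blue spectacle case, 65 x 160 x 40 mm, beyond the panel; leave it alone. On its underside lies its origin, near the middle.

How it is judged (in metres and radians):
On the way:
1. the hidden button is pressed in past its release point and the drawer comes out (value of joint release above 0.003 m and value of joint drawer above 0.004 m), for 0.02 s.
At the end, for the whole second after the job is handed in: The drawer stands at least 25 mm out, the button is back up (within 1 mm of flush), and the seven loose things are at rest within 30 mm of where they began (value of joint drawer above 0.025 m and value of joint release below 0.001 m and distance of each of key_fob, parking_disc, bell, shoe_tree, brush, polish_tin, glasses_case from where it was at the start of the episode below 0.03 m and linear speed of each of key_fob, parking_disc, bell, shoe_tree, brush, polish_tin, glasses_case below 0.02 m/s); the robot touches nothing.
It fails at once if the fingers press on something harder than 70 N (contact force between the fingers and anything else above 70 N).
It fails at once if a loose thing is lifted, carried or pushed more than 30 mm from its place (distance of any of key_fob, parking_disc, bell, shoe_tree, brush, polish_tin, glasses_case from where it was at the start of the episode above 0.03 m).
It also fails if it takes over 64 s, if anything falls off the work surface, if the arm or the gripper's body presses on something with over 40 N, if the wrist force passes 120 N, or if a joint passes its speed limit or range.

## Working session

There is one attempt and no reset: what is moved stays moved. The work goes in short steps, Python scripts to look and compute and a tool call to move; the robot and the scene stay as the last step left them, time stands still between calls to the robot, and variables do not carry over. Pictures are saved under pics/ and viewed, and the job is handed in when it is done.

Besides the shell and the picture viewer there is one more tool, called after "Emit:" as name(argument=value, ...) on one line, values as JSON. carry_out: Moves the arm, as the interface text tells. Its arguments: {"type":"object","properties":{"offset":{"type":"array","items":{"type":"array","items":{"type":"number"}}},"roll":{"type":"array","items":{"type":"number"}},"gripper":{"type":"number"}},"required":["offset","roll"]}

```bash
mkdir -p pics; python3 - <<'E'
from bench import arm
import cv2,numpy as np
o=arm.get_obs(); print(o['time'],o['ee_pos'],np.round(o['tool_rot'],3),o['wrist_force'],o['grip_width'])
for c in ['scene','top']:
    im=arm.camera(c); cv2.imwrite(f'pics/{c}0.png',im[:,:,::-1])
    k=arm.calibration(c); print(c,np.round(k['intrinsics'],1).tolist(),np.round(k['extrinsics'],3).tolist())
    for t in ['cover1','cover2','cover3','cover4','drawer_front','panel','key_fob']:
        print(t,[(np.round(np.array(d['position'])*[560,420],1).tolist(),round(d['confidence'],2)) for d in arm.tip_of(c,t)[:3]])
E
```

```text
0.0 [ 226.92195498 -528.13431934  403.88224606] [[-0.001  0.919  0.395]
 [ 0.002  0.395 -0.919]
 [-1.     0.    -0.002]] [ 0.48809029 -0.53872555 -0.61961924] 85.14322767356616
scene [[424.5, 0.0, 281.2], [0.0, 424.5, 205.4], [0.0, 0.0, 1.0]] [[0.573, 0.82, 0.002, -346.446], [0.521, -0.362, -0.773, -232.061], [-0.633, 0.443, -0.635, 1609.43], [0.0, 0.0, 0.0, 1.0]]
cover1 [([249.5, 213.9], 0.88), ([274.0, 200.9], 0.82), ([294.7, 197.9], 0.7)]
cover2 [([249.5, 213.9], 0.88), ([274.0, 200.9], 0.82), ([294.7, 197.9], 0.7)]
cover3 [([249.5, 213.9], 0.88), ([274.0, 200.9], 0.82), ([294.7, 197.9], 0.7)]
cover4 [([249.5, 213.9], 0.88), ([274.0, 200.9], 0.82), ([294.7, 197.9], 0.7)]
drawer_front [([310.1, 205.4], 0.37), ([272.3, 200.7], 0.3)]
panel [([286.6, 213.2], 0.57)]
key_fob [([311.5, 202.5], 0.64)]
top [[433.8, 0.0, 277.5], [0.0, 433.8, 211.0], [0.0, 0.0, 1.0]] [[-0.03, -0.999, -0.016, 32.445], [-0.996, 0.031, -0.084, 575.881], [0.085, 0.014, -0.996, 1218.798], [0.0, 0.0, 0.0, 1.0]]
cover1 [([293.8, 241.7], 0.97), ([252.0, 231.3], 0.86), ([272.5, 239.7], 0.83)]
cover2 [([293.8, 241.7], 0.97), ([252.0, 231.3], 0.86), ([272.5, 239.7], 0.83)]
cover3 [([293.8, 241.7], 0.97), ([252.0, 231.3], 0.86), ([272.5, 239.7], 0.83)]
cover4 [([293.8, 241.7], 0.97), ([252.0, 231.3], 0.86), ([272.5, 239.7], 0.83)]
drawer_front []
panel [([268.3, 223.7], 0.69), ([288.6, 243.0], 0.46)]
key_fob [([245.7, 206.4], 0.83), ([271.0, 236.8], 0.29)]
```

View pics/top0.png

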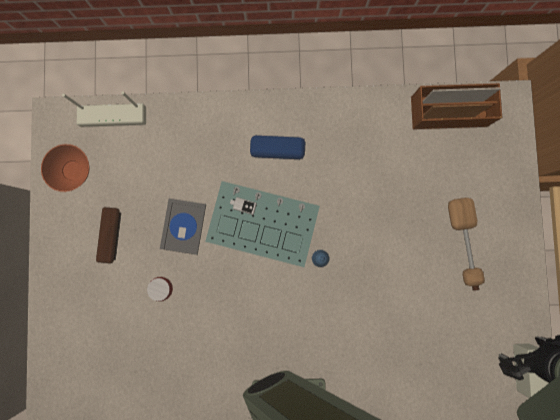

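View pics/scene0.png

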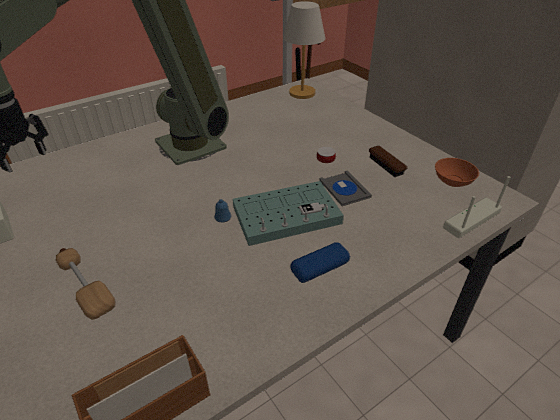

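```bash
cat > h.py <<'E'
import numpy as np
def ray(k,u,v,z):
    K,E=np.array(k['intrinsics']),np.array(k['extrinsics'])
    R,t=E[:3,:3],E[:3,3]; c=-R.T@t; d=R.T@np.linalg.inv(K)@[u,v,1]
    return c+d*(z-c[2])/d[2]
def proj(k,p):
    K,E=np.array(k['intrinsics']),np.array(k['extrinsics'])
    q=K@(E[:3,:3]@p+E[:3,3]); return q[:2]/q[2]
E
python3 - <<'E'
import cv2
im=cv2.imread('pics/top0.png')[160:310,180:360]
cv2.imwrite('pics/topcrop0.png',cv2.resize(im,None,fx=4,fy=4,interpolation=cv2.INTER_CUBIC)[:600])
im=cv2.imread('pics/scene0.png')[150:280,210:380]
cv2.imwrite('pics/scenecrop0.png',cv2.resize(im,None,fx=4,fy=4,interpolation=cv2.INTER_CUBIC))
E
```

```text
(no output)
```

View pics/topcrop0.png

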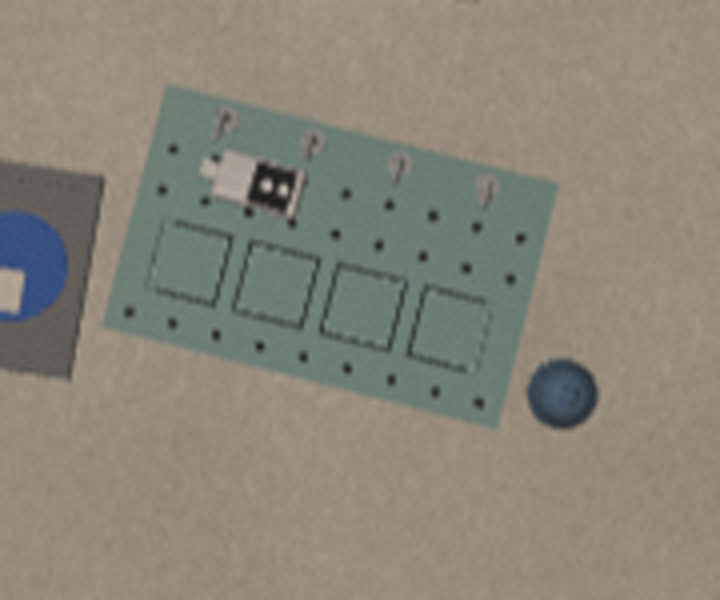

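The top crop shows the four covers in a row, cover 1 at left. Their crop centres are about (191,262), (277,284), (363,307) and (449,328). The fob lies just above covers 1 and 2, and the bell is off the right end.

```bash
python3 - <<'E'
from bench import arm
from h import *
k=arm.calibration('top');s=arm.calibration('scene')
P=[]
for u,v in [(191,262),(277,284),(363,307),(449,328)]:
    p=ray(k,(u+.5)/4-.5+180,(v+.5)/4-.5+160,34); P.append(p); print(p.round(1),'scene px',proj(s,p).round(1))
P=np.array(P); d=np.diff(P,axis=0); print(np.linalg.norm(d,axis=1), np.degrees(np.arctan2(*(P[0]-P[3])[:2])))
o=arm.get_obs();R=o['tool_rot']
for p in P: print((R.T@(np.array([p[0],p[1],257])-o['ee_pos'])).round(1))
E
```

```text
[540.  158.3  34. ] scene px [311.1 194.4]
[522.5  97.5  34. ] scene px [291.9 198.4]
[504.4  37.   34. ] scene px [272.2 202.5]
[487.7 -23.4  34. ] scene px [252.4 206.9]
[63.24104636 63.18252895 62.59344642] 16.047013470032233
[ 147.7  558.6 -507.3]
[ 147.7  518.5 -458.3]
[ 147.7  478.  -409.9]
[ 147.7  438.9 -361. ]
```

View pics/scenecrop0.png

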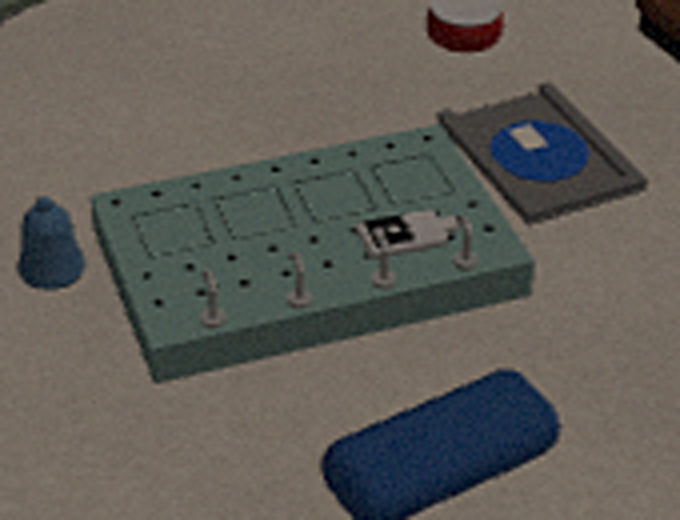

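Emit:
carry_out(offset=[[0, 0.037, -0.03], [0, 0.073, -0.06], [0, 0.11, -0.09], [0, 0.146, -0.12], [0, 0.183, -0.15], [0, 0.22, -0.181], [0, 0.256, -0.211], [0, 0.293, -0.241], [0, 0.329, -0.271], [0, 0.366, -0.301], [0, 0.402, -0.331], [0, 0.439, -0.361]], roll=[0.06, 0.12, 0.18, 0.24, 0.3, 0.36, 0.42, 0.48, 0.54, 0.6, 0.66, 0.685], gripper=-1)

```text
time: 2.0
ee_pos: [488.3, -21.4, 405.0]
tool_rot: [[0.001, 0.961, -0.277], [-0.0, -0.277, -0.961], [-1.0, 0.001, 0.0]]
wrist_force: [0.8, -0.6, 1.2]
grip_width: 0.1
```

Emit:
carry_out(offset=[[0, 0, 0], [0, 0, 0], [0, 0, 0]], roll=[0, 0, 0])

```text
time: 2.3
ee_pos: [487.4, -24.0, 404.6]
tool_rot: [[-0.001, 0.961, -0.276], [-0.001, -0.276, -0.961], [-1.0, -0.0, 0.001]]
wrist_force: [0.1, 0.1, 0.5]
grip_width: -0.3
```

Emit:
carry_out(offset=[[0.03, 0, 0], [0.06, 0, 0], [0.09, 0, 0], [0.12, 0, 0], [0.145, 0, 0], [0.165, 0, 0], [0.175, 0, 0], [0.175, 0, 0], [0.175, 0, 0]], roll=[0, 0, 0, 0, 0, 0, 0, 0, 0])

```text
time: 3.2
ee_pos: [488.1, -24.0, 230.4]
tool_rot: [[0.001, 0.961, -0.277], [-0.0, -0.277, -0.961], [-1.0, 0.001, -0.0]]
wrist_force: [-0.4, -0.7, 0.3]
grip_width: 0.1
```

```bash
python3 - <<'E'
from bench import arm
from h import *
import cv2
o=arm.get_obs(); print(o['ee_pos'],o['wrist_force'],o['time'])
tip=o['ee_pos']+o['tool_rot'][:,0]*173; print(tip)
for c,(x,y,w,h) in {'top':(180,160,180,150),'scene':(210,130,170,150)}.items():
    im=arm.camera(c)[:,:,::-1].copy(); im=im[y:y+h,x:x+w]; im=cv2.resize(im,None,fx=4,fy=4,interpolation=cv2.INTER_CUBIC)
    k=arm.calibration(c)
    for p,col in [(tip,(0,0,255)),([487.7,-23.4,34],(0,255,0))]:
        q=(proj(k,np.array(p))-[x,y]+.5)*4-.5; cv2.circle(im,tuple(int(a) for a in q),3,col,-1)
    cv2.imwrite(f'pics/{c}1.png',im)
E
```

```text
[488.08098849 -24.0130344  230.44188219] [-0.36509514 -0.69494734  0.28018942] 3.2
[488.31157919 -24.05306181  57.4420405 ]
```

View pics/scene1.png

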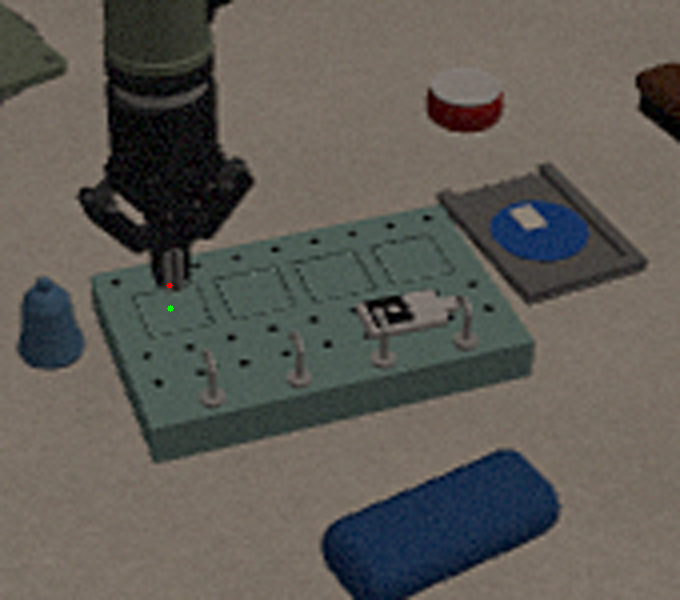

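View pics/top1.png

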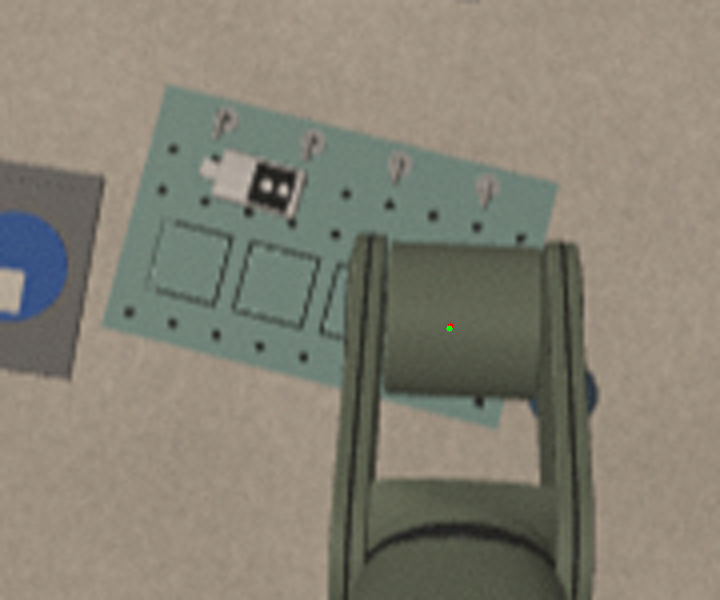

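The fingertips hang over cover 4. In the scene crop they are at about (172,287), with the cover centre below them at about (174,309). Next I press down slowly.

Emit:
carry_out(offset=[[0.006, 0, 0], [0.012, 0, 0], [0.016, 0, 0], [0.019, 0, 0], [0.02, 0, 0], [0.02, 0, 0]], roll=[0, 0, 0, 0, 0, 0])

```text
time: 3.9
ee_pos: [487.8, -23.3, 209.5]
tool_rot: [[-0.0, 0.961, -0.276], [-0.0, -0.276, -0.961], [-1.0, -0.0, 0.0]]
wrist_force: [0.2, -0.6, 1.1]
grip_width: -0.1
```

Emit:
carry_out(offset=[[0.001, 0, 0], [0.002, 0, 0], [0.002, 0, 0]], roll=[0, 0, 0])

```text
time: 4.2
ee_pos: [487.8, -23.3, 207.7]
tool_rot: [[-0.0, 0.961, -0.276], [-0.0, -0.276, -0.961], [-1.0, -0.0, 0.0]]
wrist_force: [-0.2, 1.0, 0.5]
grip_width: 0.0
```

Emit:
carry_out(offset=[[0.001, 0, 0], [0.0015, 0, 0], [0.0015, 0, 0]], roll=[0, 0, 0])

```text
time: 4.5
ee_pos: [487.8, -23.4, 207.5]
tool_rot: [[0.001, 0.961, -0.276], [-0.0, -0.276, -0.961], [-1.0, 0.001, -0.0]]
wrist_force: [-2.2, 0.4, 10.0]
grip_width: 0.0
```

Cover 4 is rigid: 10 N with no give. On to cover 3.

Emit:
carry_out(offset=[[-0.012, 0, 0], [-0.02, 0, -0.02], [-0.02, 0, -0.042], [-0.02, 0, -0.064], [-0.012, 0, -0.064], [-0.005, 0, -0.064], [-0.003, 0, -0.064], [-0.003, 0, -0.064]], roll=[0, 0, 0, 0, 0, 0, 0, 0])

```text
time: 5.3
ee_pos: [505.0, 37.4, 208.4]
tool_rot: [[-0.002, 0.961, -0.276], [-0.0, -0.276, -0.961], [-1.0, -0.002, 0.001]]
wrist_force: [0.1, -0.1, 0.2]
grip_width: 0.2
```

Emit:
carry_out(offset=[[0.001, 0, 0], [0.002, 0, 0], [0.003, 0, 0], [0.003, 0, 0]], roll=[0, 0, 0, 0])

```text
time: 5.7
ee_pos: [505.4, 37.8, 207.4]
tool_rot: [[0.001, 0.961, -0.276], [-0.0, -0.276, -0.961], [-1.0, 0.001, 0.0]]
wrist_force: [-3.1, -1.8, 8.7]
grip_width: -0.0
```

Cover 3 is rigid too. On to cover 2.

Emit:
carry_out(offset=[[-0.012, 0, 0], [-0.02, 0, -0.02], [-0.02, 0, -0.042], [-0.02, 0, -0.064], [-0.012, 0, -0.064], [-0.005, 0, -0.064], [-0.003, 0, -0.064], [-0.003, 0, -0.064]], roll=[0, 0, 0, 0, 0, 0, 0, 0])

```text
time: 6.5
ee_pos: [522.6, 98.9, 208.5]
tool_rot: [[-0.002, 0.961, -0.276], [-0.001, -0.276, -0.961], [-1.0, -0.002, 0.001]]
wrist_force: [-0.8, -0.5, 0.6]
grip_width: -0.0
```

Emit:
carry_out(offset=[[0.001, 0, 0], [0.002, 0, 0], [0.003, 0, 0], [0.003, 0, 0]], roll=[0, 0, 0, 0])

```text
time: 6.9
ee_pos: [523.1, 99.5, 206.3]
tool_rot: [[0.0, 0.961, -0.276], [-0.0, -0.276, -0.961], [-1.0, 0.0, 0.0]]
wrist_force: [0.7, -0.7, 1.1]
grip_width: 0.1
```

Cover 2 gives: 206.3 mm at 1.1 N. I press further.

Emit:
carry_out(offset=[[0.001, 0, 0], [0.002, 0, 0], [0.003, 0, 0], [0.004, 0, 0], [0.004, 0, 0], [0.004, 0, 0]], roll=[0, 0, 0, 0, 0, 0])

```text
time: 7.5
ee_pos: [523.2, 99.6, 202.5]
tool_rot: [[0.0, 0.961, -0.276], [-0.0, -0.276, -0.961], [-1.0, 0.001, 0.0]]
wrist_force: [-0.4, -1.1, 4.5]
grip_width: -0.3
```

```bash
python3 - <<'E'
from bench import arm
import cv2
im=arm.camera('top')[160:310,180:360,::-1]
cv2.imwrite('pics/top2.png',cv2.resize(im,None,fx=4,fy=4,interpolation=cv2.INTER_CUBIC))
E
```

```text
(no output)
```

View pics/top2.png

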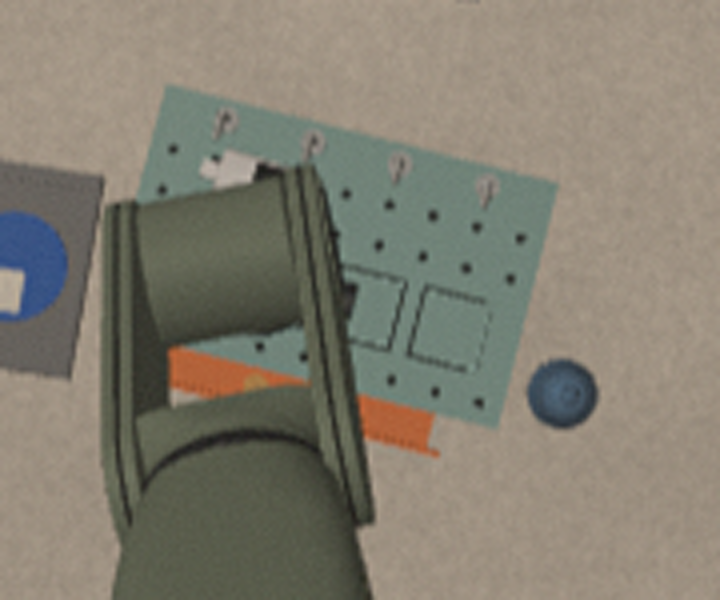

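The orange drawer now stands out of the near edge, crop (170,360) to (438,450). I lift straight up, then move clear.

Emit:
carry_out(offset=[[-0.005, 0, 0], [-0.02, 0, 0], [-0.05, 0, 0], [-0.09, 0, 0], [-0.13, 0, 0], [-0.17, 0, 0], [-0.2, 0, 0], [-0.2, 0, 0]], roll=[0, 0, 0, 0, 0, 0, 0, 0])

```text
time: 8.35
ee_pos: [523.7, 100.1, 406.8]
tool_rot: [[0.009, 0.961, -0.275], [0.002, -0.275, -0.961], [-1.0, 0.008, -0.005]]
wrist_force: [-0.3, 0.2, -0.2]
grip_width: -0.2
```

Emit:
carry_out(offset=[[0, 0, 0.04], [0, 0, 0.08], [0, 0, 0.12], [0, 0, 0.16], [0, 0, 0.2], [0, 0, 0.24], [0, 0, 0.28], [0, 0, 0.3], [0, 0, 0.3], [0, 0, 0.3], [0, 0, 0.3]], roll=[0, 0, 0, 0, 0, 0, 0, 0, 0, 0, 0])

```text
time: 9.45
ee_pos: [440.6, -187.7, 401.7]
tool_rot: [[-0.001, 0.962, -0.275], [0.001, -0.275, -0.962], [-1.0, -0.001, -0.001]]
wrist_force: [-1.5, -0.4, -0.5]
grip_width: -0.1
```

```bash
python3 - <<'E'
from bench import arm
from h import *
import cv2
o=arm.get_obs(); print(o['time'],o['ee_pos'],o['wrist_force'],np.abs(o['dq']).max())
im=arm.camera('top')[:,:,::-1]; cv2.imwrite('pics/top3f.png',im)
cv2.imwrite('pics/top3.png',cv2.resize(im[160:310,180:360],None,fx=4,fy=4,interpolation=cv2.INTER_CUBIC))
a=cv2.imread('pics/top0.png').astype(int); d=np.abs(a-im).max(2)>40
print('changed',[(n,int(d[y0:y1,x0:x1].sum())) for n,(x0,y0,x1,y1) in dict(disc=(158,195,206,258),brush=(92,203,125,267),tin=(143,272,176,306),case=(245,130,310,165),fob=(226,192,262,217),tree=(440,190,495,295),bell=(311,247,332,270)).items()])
E
```

```text
9.45 [ 440.59922893 -187.73535796  401.68636241] [-1.53925121 -0.44024549 -0.45864824] 0.584763092104893
changed [('disc', 0), ('brush', 0), ('tin', 0), ('case', 0), ('fob', 0), ('tree', 88), ('bell', 0)]
```

View pics/top3.png

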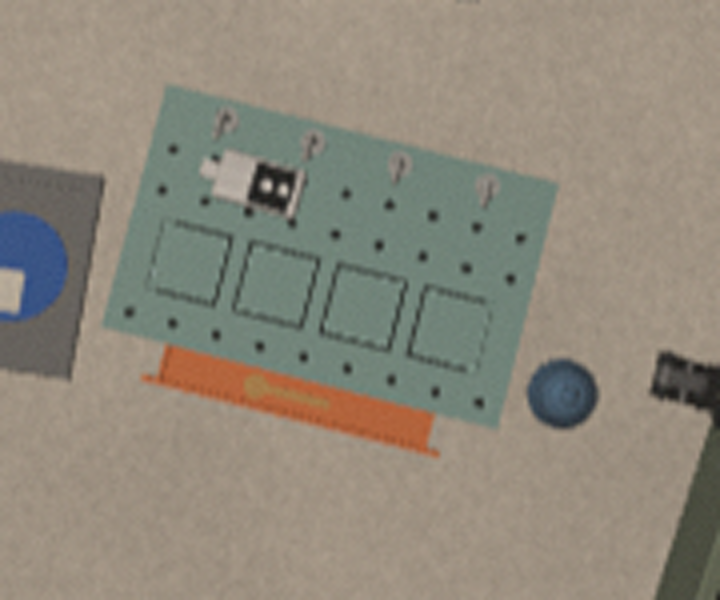

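View pics/top3f.png

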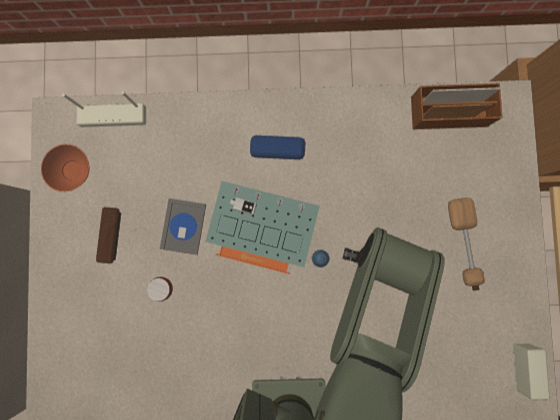

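```bash
python3 - <<'E'
import cv2,numpy as np
a=cv2.imread('pics/top0.png').astype(int);b=cv2.imread('pics/top3f.png').astype(int)
d=np.abs(a-b).max(2)[185:300,435:500]>40; y,x=np.nonzero(d); print(x.min()+435,x.max()+435,y.min()+185,y.max()+185)
g=lambda i:cv2.cvtColor(i.astype(np.uint8),cv2.COLOR_BGR2GRAY).astype(np.float32)
for r in [(195,235),(260,295)]:
    print(cv2.phaseCorrelate(g(a)[r[0]:r[1],445:487].copy(),g(b)[r[0]:r[1],445:487].copy()))
from bench import arm
o=arm.get_obs();print(o['wrist_force'])
arm.close_job()
E
```

```text
435 444 251 299
((0.5465890709911925, 0.11997473894933108), 0.9705185227923923)
((0.5306709843177266, -0.0019621659394140067), 0.9785411778791451)
[ 0.23741106  0.34155321 -0.14259256]
the job is handed in; nothing more can be done
```

The hidden button was cover 2: pressing it made the drawer spring out, and I handed the job in at about 9.5 s. `close_job` gives no verdict, so this rests on my own checks.

- **Finding the button:** With the fingers shut, I pressed cover 4 (10 N) and cover 3 (about 9 N), and neither gave. Cover 2 gave at about 1 N. I pressed it about 5 mm down, to 4.5 N, and the drawer came out. I never pressed cover 1.
- **Moving clear:** I lifted straight up about 200 mm, then moved the arm about 300 mm to the right, above and beyond the bell. The last wrist force was under 0.5 N, so nothing is being touched.
- **Drawer and button:** The last top picture shows the orange drawer fully out and cover 2 looking flush. I judged both by eye and did not measure the joint values.
- **Loose things:** Comparing the top view before and after found no change at six of the seven things. The check flagged pixels near the shoe tree, all at the edge of the area where the arm now stands. The tree itself matched within about 0.5 pixel, roughly 1.5 mm.
- **Disagreement:** The two cameras put the covers up to about 2 pixels apart, a few millimetres, which did not matter on 48 mm tiles.

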